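# Turn the stock round: four medicine bottles into the stock rack in reverse order

### The job

Move the four medicine bottles from the grey seat cups of the aluminium delivery rack into the empty cream stock rack, one to each cell and in reverse order, so that the oldest stock comes to the other end: the bottle that stands farthest to the robot's left goes into the cell farthest to its right, the second from the left into the second from the right, and so on. Keep the bottles upright, set each down gently on the floor of its cell without dropping it, and let go; leave the carton, the tape roll and the mortar where they are.

Things in the scene. Friction and masses are not known exactly. Their poses are not given: they have to be found in the camera images.
- vial: amber glass vial with a narrow bare-metal crimp cap: body diameter 36, straight from the base to 56 above it, shoulder above; cap diameter 25, 65 to 78 above the base; 78 tall, about 90 g. Loose, rigid. At the start it stands upright in its seat cup in the delivery rack. All sizes in mm. Origin: centre of its base; z is its axis, up; turned at random about z (it is round).
- syrup_bottle: amber glass bottle with a small white screw cap, the tallest: body diameter 44, straight from the base to 64 above it, then a sloping shoulder; cap diameter 29, 82 to 100 above the base; 100 tall, about 130 g. Loose, rigid. At the start it stands upright in its seat cup in the delivery rack. All sizes in mm. Origin: centre of its base; z is its axis, up; turned at random about z (it is round).
- dropper_bottle: slender amber glass bottle with a black collar and a thin rubber bulb on top: body diameter 30, straight from the base to 54 above it; collar diameter 21; bulb diameter 13; 96 tall, about 50 g. Loose, rigid. At the start it stands upright in its seat cup in the delivery rack. All sizes in mm. Origin: centre of its base; z is its axis, up; turned at random about z (it is round).
- jar: squat wide amber jar whose flat white lid is as wide as the jar: diameter 52 all the way up (lid from 50 above the base), 68 tall, about 120 g. Loose, rigid. At the start it stands upright in its seat cup in the delivery rack. All sizes in mm. Origin: centre of its base; z is its axis, up; turned at random about z (it is round).
- vial_cup: grey seat cup the vial starts in; fixed in the delivery rack, so it shows where in the row that bottle stood. Block 64 x 64 mm, 15 high, square bore 42 wide (3 play a side), floor 4 thick. Origin: centre of its underside, 5 above the table; its top is 20 and the bottle's base 9 above the table. Axes as the delivery rack's.
- syrup_bottle_cup: grey seat cup the syrup bottle starts in; fixed in the delivery rack, so it shows where in the row that bottle stood. Block 64 x 64 mm, 15 high, square bore 50 wide (3 play a side), floor 4 thick. Origin: centre of its underside, 5 above the table; its top is 20 and the bottle's base 9 above the table. Axes as the delivery rack's.
- dropper_bottle_cup: grey seat cup the dropper bottle starts in; fixed in the delivery rack, so it shows where in the row that bottle stood. Block 64 x 64 mm, 15 high, square bore 36 wide (3 play a side), floor 4 thick. Origin: centre of its underside, 5 above the table; its top is 20 and the bottle's base 9 above the table. Axes as the delivery rack's.
- jar_cup: grey seat cup the jar starts in; fixed in the delivery rack, so it shows where in the row that bottle stood. Block 64 x 64 mm, 15 high, square bore 58 wide (3 play a side), floor 4 thick. Origin: centre of its underside, 5 above the table; its top is 20 and the bottle's base 9 above the table. Axes as the delivery rack's.
- delivery_rack: aluminium tray fixed on the table, 78 mm (x) by 300 (y), floor 5 thick, rim 12 high; the four seat cups stand in it in a row at y = +111, +37, -37, -111 (which is where changes). Origin: centre of underside. y points to the robot's left (turned up to 9 degrees), x away from it. Nearer or farther rack; rack centres are 150 to 190 apart in x.
- stock_rack: cream plastic rack fixed on the table, empty at first, 78 mm (x) by 300 (y): four cells in a row centred at y = +111, +37, -37, -111, x = 0. Cells 70 square inside (9 or more to spare each side of any bottle), floor 5 thick, walls 4 thick, tops 20 above the table. Origin: centre of underside. y points to the robot's left (turned up to 9 degrees), x away from it. Nearer or farther rack.
- carton: bystander: small cardboard medicine carton, 60 x 105 x 45 mm high, loose, at the robot's left of the racks. Origin: centre of its underside.
- tape_roll: bystander: clear roll of tape lying flat, outer diameter 90, inner 64, 24 mm high, loose, at the robot's right of the racks. Origin: centre of its underside.
- mortar: bystander: white ceramic mortar bowl, rim diameter 96, 62 mm high, loose, at the robot's right of the racks. Origin: centre of its underside.

How it is judged:
By the outcome, as a careful person would: the job done as asked, in the order asked, and still so for the second after the job is handed in, with the robot touching nothing.
It also fails if it takes over 99 s, if anything falls off the work surface, if the arm or the gripper's body presses on something with over 40 N, if the wrist force passes 120 N, or if a joint passes its speed limit or range.

### The arm

A 6-joint arm with a two-finger parallel gripper is mounted at the origin on the work surface. World frame = base frame: x ahead of the robot, y to its left, z up, the work surface at z = 0. Lengths are in m, angles in rad, forces in N, time in s.
With the tool pointing down it reaches from about 0.325 to 0.775 m from the base axis. Payload 5.5 kg.
Tool frame: the origin (TCP) lies on the centre line of the jaws, within the pads' length; the fingertips stand 17 mm ahead of it and the grasp point (between the pads) lies 2 mm behind it (robot.nose_length is the distance from the TCP to the fingertips, in m); z points along the fingers, y is the line along which they close (so a half turn about z gives the same grasp; the last joint's range is limited). The gripper opens to 85 mm and grips with 20 to 120 N. Pads are 22 mm wide; open, the fingers measure 114 mm over their backs; the gripper's body (76 mm by 85 mm) begins 54 mm behind the grasp point. The pads swing forward as they close: fully open they stand 13 mm farther back than shut.
Start: joints at [-1.191, 0.091, 1.231, -0, 1.82, -0.057], TCP at [0.254, -0.544, 0.248] pointing down, gripper open.
Joint ranges: [-2.87, 2.87], [-0.86, 2.18], [0.17, 2.46], [-1.51, 4.65], [0.06, 2.69], [-2.65, 2.65]. Speed limits (rad/s): [2.57, 2.57, 3.01, 3.14, 3.14, 3.14].

### API

Orientations are given as a rotation vector (axis times angle).
In Python, from bench import robot gives the robot as it stands.
- The arm moves only by the tool move_arm, never from a script. Its argument "commands" is a list of rows, each a list of 3 entries, a list of its own where there are three numbers: the shift along the tool's x, y, z in cm, then the turn, a rotation vector about the tool's x, y, z in degrees, then the opening, from 0 (shut) to 1 (fully open). A call has 1 to 12 rows; each row is the pose to reach, as a shift and turn from the pose commanded when the call began, along the tool's axes at that moment; what a row does not reach only later rows make up. A row lasts 1/8 s, in which the tool goes at most 62.5 mm and 10.7 degrees, less where a joint would pass 70% of its speed; a pose out of reach is approached as far as the arm can. A call with a gripper value outside its range is refused whole. The fingers move at their own pace and stop on an object; "squeeze" is the grip in N (left out, the last holds). Time passes only in rows, so rows that repeat a pose let the fingers close. It gives the time, the measured TCP pose, the force, the opening and the grip force at its end, in the units of the state.
- robot.state(): the state, without advancing time (a new reading comes with each control period).
- robot.capture(name): name is "side" or "top" or "wrist"; returns a dict with "frame" (420x560x3 uint8, red, green, blue), "range_z" (420x560 float32, m along the optical axis (not along the pixel's ray), 0 where there is no reading), "K" (3x3 intrinsics, pixels), "R" (3x3) and "t" (3): a world point X has camera coordinates R X + t; the wrist camera has in their place "tool_from_camera" (4x4, takes a point from camera to tool coordinates, whose origin is the TCP and whose axes are the flange's). Camera axes: x right, y down, z forward; pixel columns grow to the right and rows downward; lengths in m; the calibration is good to about 2 mm. The wrist camera is an equidistant fisheye: a pixel r from the principal point sees the ray r / f radians off the axis. A picture is of the moment at which its call begins: read the wrist's pose just before it.
- robot.job_done(): hands the job in; it is judged then, once.
Trained networks look in a picture, given as the dict that the camera call returned (one of the last four; its "shot" number tells which), for a name from the list of things; names that differ only in an ending like _2 or _b are one class to them, and where a whole thing is asked for, a point or a joint stands for the part that bears it (a point fixed in the world has none). Each returns a list of dicts, best first, with "conf" (0 to 1); they miss things now and then, are a little off and sometimes report something else, mostly with a low value. They report only what shows in the picture. A call takes as long as a camera call.
- robot.silhouettes(picture, label): "region" (420x560 bool, what is visible of it) and "location" ([column, row] in pixels, amid what is visible of it).
The state is a dict: "time": time; "joint_pos": joint angles; "joint_vel": joint speeds; "joint_torque": joint torques, N m; "tool_pos": TCP position; "eef_rot": TCP orientation; "wrist_force": force on the tool from outside, world axes, zero at the start; "wrist_torque": the same for the moment, N m; "opening": finger opening in m; "grip_force": force on a finger pad.
Only numpy, scipy, OpenCV 4.12 (cv2) and the standard library are available. Lean on these libraries where they do the work, as an engineer would, in place of code of your own. Each camera call takes 0.05 s, during which the arm holds its last target. There are 200 camera calls.

## Working session

There is one attempt and no reset: what is moved stays moved. The work goes in short steps, Python scripts to look and compute and a tool call to move; the robot and the scene stay as the last step left them, time stands still between calls to the robot, and variables do not carry over. Pictures are saved under pics/ and viewed, at most 14 in all, crops included, and the job is handed in when it is done.

Besides the shell and the picture viewer there is one more tool, called after "Call:" by a JSON object that holds its "method" and its "body". move_arm: Moves the arm, as the interface text tells. Its arguments: {"type":"object","properties":{"commands":{"type":"array"},"squeeze":{"type":"number"}},"required":["commands"]}

```bash
mkdir -p pics; cat > h.py <<'E'
import numpy as np, cv2
from bench import robot
def world(c, region=None):
    z=c["range_z"]; K=c["K"]
    v,u=np.nonzero((z>0) & (region if region is not None else np.ones(z.shape,bool)))
    d=z[v,u]
    P=np.stack([(u-K[0,2])/K[0,0]*d,(v-K[1,2])/K[1,1]*d,d],1)
    return (P-c["t"])@c["R"]
E
python3 - <<'E'
from h import *
s=robot.state(); print({k:np.round(s[k],3) for k in ("time","tool_pos","eef_rot","opening","wrist_force")})
for n in ("top","side"):
    c=robot.capture(n); cv2.imwrite(f"pics/{n}0.png",c["frame"][:,:,::-1])
    print(n,"campos",np.round(-c["R"].T@c["t"],3))
    for l in "vial syrup_bottle dropper_bottle jar vial_cup syrup_bottle_cup dropper_bottle_cup jar_cup delivery_rack stock_rack carton tape_roll mortar".split():
        for r in robot.silhouettes(c,l)[:2]:
            P=world(c,r["region"])
            if len(P)<5: continue
            top=np.percentile(P[:,2],98); T=P[P[:,2]>top-.006]
            rc=cv2.minAreaRect((P[:,:2]*1000).astype(np.float32))
            print(l,round(r["conf"],2),np.round(r["location"]),"top",round(top,3),"topc",np.round((T[:,:2].min(0)+T[:,:2].max(0))/2,3),"med",np.round(np.median(P,0),3),"rect",np.round(rc[0]),np.round(rc[1]),round(rc[2],1))
E
```

```text
{'time': np.float64(0.0), 'tool_pos': array([ 0.254, -0.543,  0.247]), 'eef_rot': array([-3.065, -0.68 ,  0.   ]), 'opening': np.float64(0.086), 'wrist_force': array([-0.027, -0.589,  0.005])}
top campos [ 0.391 -0.025  1.197]
vial 0.71 [281. 248.] top 0.09 topc [0.464 0.013] med [0.463 0.012 0.069] rect [466.  15.] [39. 38.] 87.0
vial 0.33 [336. 258.] top 0.025 topc [ 0.453 -0.134] med [ 0.45  -0.121  0.019] rect [ 454. -134.] [66. 65.] 87.5
syrup_bottle 0.75 [342. 258.] top 0.112 topc [ 0.454 -0.134] med [ 0.45  -0.129  0.09 ] rect [ 453. -132.] [38. 41.] 44.7
dropper_bottle 0.65 [250. 247.] top 0.107 topc [0.471 0.085] med [0.468 0.082 0.068] rect [471.  85.] [27. 29.] 87.7
vial_cup 0.97 [286. 253.] top 0.066 topc [0.472 0.013] med [0.465 0.011 0.019] rect [465.  13.] [64. 66.] 86.0
vial_cup 0.3 [300. 253.] top 0.016 topc [ 0.459 -0.025] med [ 0.461 -0.034  0.007] rect [461. -24.] [298.  80.] 86.0
syrup_bottle_cup 0.96 [337. 262.] top 0.024 topc [ 0.453 -0.134] med [ 0.443 -0.124  0.019] rect [ 453. -134.] [64. 64.] 85.8
syrup_bottle_cup 0.54 [282. 252.] top 0.091 topc [0.464 0.01
[... 2433 characters left out ...]
] 2.6
delivery_rack 0.65 [316. 254.] top 0.013 topc [ 0.462 -0.017] med [0.438 0.104 0.007] rect [460. -19.] [300.  78.] 85.5
stock_rack 0.7 [247. 219.] top 0.02 topc [ 0.643 -0.007] med [0.644 0.011 0.006] rect [644. -21.] [335.  89.] 81.6
carton 0.88 [239. 321.] top 0.047 topc [0.582 0.348] med [0.58  0.363 0.043] rect [589. 328.] [147.  80.] 84.8
tape_roll 0.91 [264. 145.] top 0.026 topc [ 0.67  -0.399] med [ 0.671 -0.387  0.017] rect [ 673. -416.] [ 87. 132.] 11.7
mortar 0.79 [322. 141.] top 0.062 topc [ 0.474 -0.426] med [ 0.474 -0.422  0.044] rect [ 473. -448.] [ 92. 137.] 1.5
mortar 0.15 [318. 229.] top 0.081 topc [0.479 0.088] med [0.447 0.021 0.018] rect [466.  32.] [122.  70.] 86.7
```

View pics/top0.png

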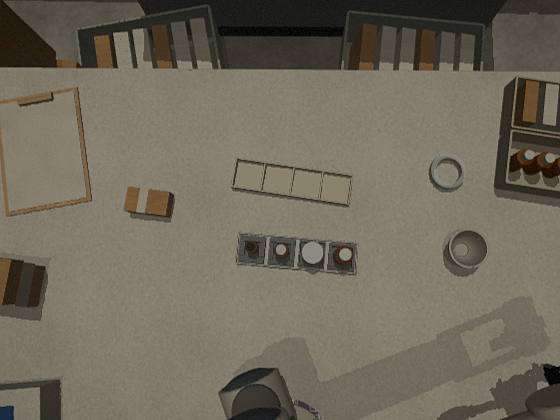

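Call:
{"method": "move_arm", "body": {"commands": [[[46.2, -47.8, 4.5], [0, 0, -65], 1], [[46.2, -47.8, 4.5], [0, 0, -65], 1], [[46.2, -47.8, 4.5], [0, 0, -65], 1], [[46.2, -47.8, 4.5], [0, 0, -65], 1], [[46.2, -47.8, 4.5], [0, 0, -65], 1], [[46.2, -47.8, 4.5], [0, 0, -65], 1], [[46.2, -47.8, 4.5], [0, 0, -65], 1], [[46.2, -47.8, 4.5], [0, 0, -65], 1], [[46.2, -47.8, 4.5], [0, 0, -65], 1], [[46.2, -47.8, 4.5], [0, 0, -65], 1], [[46.2, -47.8, 4.5], [0, 0, -65], 1], [[46.2, -47.8, 4.5], [0, 0, -65], 1]], "squeeze": 25}}

```text
time: 2.9
tool_pos: [0.4702, 0.0872, 0.2026]
eef_rot: [-2.215, -2.226, 0.001]
wrist_force: [0.1, -1.2, -0.3]
opening: 0.0851
grip_force: 0.0
```

The picture shows the delivery rack at about (297,253) with, from left to right, dropper (251,247), vial (281,249), jar (312,252) and syrup (343,256). The empty stock rack is at (292,182). I'm descending on the dropper.

Call:
{"method": "move_arm", "body": {"commands": [[[0, 0, 4], [0, 0, 0], 1], [[0, 0, 8], [0, 0, 0], 1], [[0, 0, 11.5], [0, 0, 0], 1], [[0, 0, 14], [0, 0, 0], 1], [[0, 0, 15.2], [0, 0, 0], 1], [[0, 0, 15.2], [0, 0, 0], 0.6], [[0, 0, 15.2], [0, 0, 0], 0.4], [[0, 0, 15.2], [0, 0, 0], 0.2], [[0, 0, 15.2], [0, 0, 0], 0.1], [[0, 0, 15.2], [0, 0, 0], 0.1], [[0, 0, 15.2], [0, 0, 0], 0.1]], "squeeze": 30}}

```text
time: 4.28
tool_pos: [0.4709, 0.085, 0.0526]
eef_rot: [2.22, 2.221, 0.002]
wrist_force: [-0.3, -0.9, 6.2]
opening: 0.0291
grip_force: 29.6
```

Call:
{"method": "move_arm", "body": {"commands": [[[0, 0, -1], [0, 0, 0], 0.1], [[0, 0, -3.5], [0, 0, 0], 0.1], [[0, 0, -7], [0, 0, 0], 0.1], [[0, 0, -10], [0, 0, 0], 0.1], [[-1.5, 1, -12], [0, 0, 0], 0.1], [[-4.5, 3.5, -12.5], [0, 0, 0], 0.1], [[-8.5, 6.5, -12.5], [0, 0, 0], 0.1], [[-12.5, 9.5, -12.5], [0, 0, 0], 0.1], [[-16, 12.4, -12.5], [0, 0, 0], 0.1], [[-19, 14.7, -12.5], [0, 0, 0], 0.1], [[-20.3, 15.7, -12.5], [0, 0, 0], 0.1], [[-20.3, 15.7, -12.5], [0, 0, 0], 0.1]]}}

```text
time: 5.78
tool_pos: [0.6272, -0.1183, 0.1757]
eef_rot: [-2.221, -2.22, 0.001]
wrist_force: [0.2, 0.7, -0.4]
opening: 0.0293
grip_force: 29.8
```

```bash
python3 - <<'E'
from h import *
s=robot.state(); print(s["tool_pos"],s["wrist_force"])
c=robot.capture("top"); cv2.imwrite("pics/t1.png",cv2.resize(c["frame"][120:300,180:420,::-1],None,fx=3,fy=3))
for l in ["stock_rack","dropper_bottle"]:
    for r in robot.silhouettes(c,l)[:1]: print(l,r["conf"],r["location"])
c=robot.capture("side"); cv2.imwrite("pics/s1.png",cv2.resize(c["frame"][90:310,180:420,::-1],None,fx=2.5,fy=2.5))
E
```

```text
[ 0.62724094 -0.11825472  0.17573264] [ 0.16563488  0.68325496 -0.40738937]
stock_rack 0.64 [278.0, 182.1]
```

View pics/s1.png

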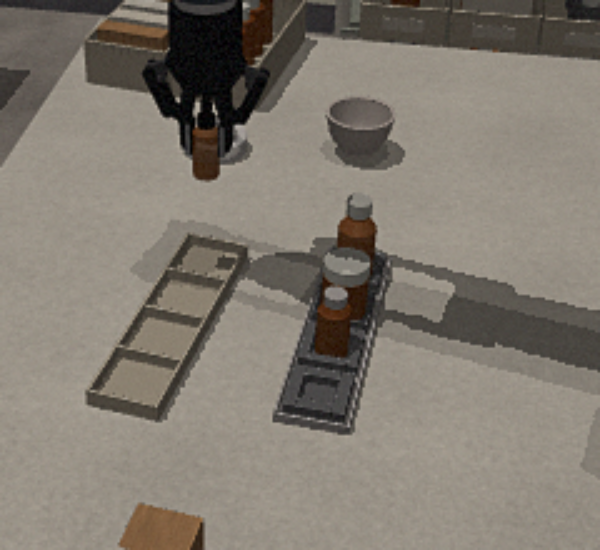

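Dropper is held upright over the far cell, around (205,150). Lowering it.

Call:
{"method": "move_arm", "body": {"commands": [[[0, 0, 2], [0, 0, 0], 0.1], [[0, 0, 5], [0, 0, 0], 0.1], [[0, 0, 8.5], [0, 0, 0], 0.1], [[0, 0, 11], [0, 0, 0], 0.1], [[0, 0, 12], [0, 0, 0], 0.1], [[0, 0, 12.3], [0, 0, 0], 0.1], [[0, 0, 12.5], [0, 0, 0], 0.1], [[0, 0, 12.65], [0, 0, 0], 0.1], [[0, 0, 12.75], [0, 0, 0], 0.1], [[0, 0, 12.75], [0, 0, 0], 0.1]]}}

```text
time: 7.22
tool_pos: [0.6274, -0.1181, 0.049]
eef_rot: [2.221, 2.222, 0.0]
wrist_force: [-0.1, -0.2, -1.1]
opening: 0.0291
grip_force: 29.8
```

Call:
{"method": "move_arm", "body": {"commands": [[[0, 0, 0.05], [0, 0, 0], 0.1], [[0, 0, 0.1], [0, 0, 0], 0.1], [[0, 0, 0.1], [0, 0, 0], 0.1]]}}

```text
time: 7.6
tool_pos: [0.6275, -0.1181, 0.0487]
eef_rot: [2.22, 2.221, 0.001]
wrist_force: [-2.6, 0.1, 4.9]
opening: 0.0291
grip_force: 30.1
```

Call:
{"method": "move_arm", "body": {"commands": [[[0, 0, 0], [0, 0, 0], 0.4], [[0, 0, 0], [0, 0, 0], 0.6], [[0, 0, 0], [0, 0, 0], 1], [[0, 0, 0], [0, 0, 0], 1], [[0, 0, -3], [0, 0, 0], 1], [[0, 0, -8], [0, 0, 0], 1], [[3, -4, -12], [0, 0, 0], 1], [[7, -8.5, -12.5], [0, 0, 0], 1], [[11, -13, -12.5], [0, 0, 0], 1], [[13.1, -16.3, -12.5], [0, 0, 0], 1], [[13.1, -16.3, -12.5], [0, 0, 0], 1], [[13.1, -16.3, -12.5], [0, 0, 0], 1]]}}

```text
time: 9.1
tool_pos: [0.4647, 0.0126, 0.1731]
eef_rot: [2.22, 2.221, 0.001]
wrist_force: [-0.8, -0.2, 0.3]
opening: 0.0855
grip_force: 0.0
```

```bash
python3 - <<'E'
from h import *
c=robot.capture("side"); cv2.imwrite("pics/s2.png",cv2.resize(c["frame"][90:310,180:420,::-1],None,fx=2.5,fy=2.5))
E
```

```text
(no output)
```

View pics/s2.png

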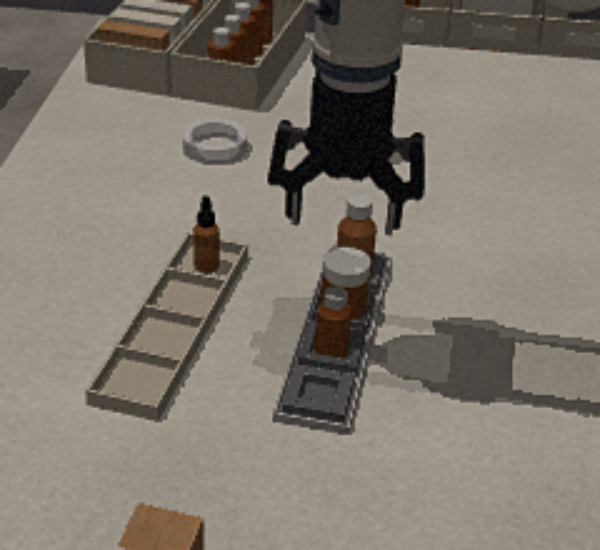

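The dropper is standing upright in the rightmost cell at about (206,240). Next is the vial.

Call:
{"method": "move_arm", "body": {"commands": [[[0, 0, 3], [0, 0, 0], 1], [[0, 0, 6.5], [0, 0, 0], 1], [[0, 0, 9.5], [0, 0, 0], 1], [[0, 0, 11.3], [0, 0, 0], 1], [[0, 0, 12], [0, 0, 0], 1], [[0, 0, 12], [0, 0, 0], 0.6], [[0, 0, 12], [0, 0, 0], 0.4], [[0, 0, 12], [0, 0, 0], 0.2], [[0, 0, 12], [0, 0, 0], 0.2], [[0, 0, 12], [0, 0, 0], 0.2]], "squeeze": 30}}

```text
time: 10.4
tool_pos: [0.465, 0.0129, 0.0541]
eef_rot: [2.22, 2.221, 0.003]
wrist_force: [0.4, -0.6, 6.1]
opening: 0.0353
grip_force: 30.4
```

Call:
{"method": "move_arm", "body": {"commands": [[[0, 0, -1], [0, 0, 0], 0.2], [[0, 0, -3.5], [0, 0, 0], 0.2], [[0, 0, -7], [0, 0, 0], 0.2], [[0, 0, -10], [0, 0, 0], 0.2], [[-0.5, 1, -12], [0, 0, 0], 0.2], [[-1.5, 4, -12.5], [0, 0, 0], 0.2], [[-2.8, 8, -12.5], [0, 0, 0], 0.2], [[-4, 12, -12.5], [0, 0, 0], 0.2], [[-5.2, 15.5, -12.5], [0, 0, 0], 0.2], [[-5.8, 17, -12.5], [0, 0, 0], 0.2], [[-5.8, 17.3, -12.5], [0, 0, 0], 0.2], [[-5.8, 17.3, -12.5], [0, 0, 0], 0.2]]}}

```text
time: 11.9
tool_pos: [0.6368, -0.0447, 0.1776]
eef_rot: [-2.22, -2.222, 0.001]
wrist_force: [0.1, -0.1, -1.9]
opening: 0.0348
grip_force: 30.4
```

Call:
{"method": "move_arm", "body": {"commands": [[[0, 0, 2], [0, 0, 0], 0.2], [[0, 0, 5], [0, 0, 0], 0.2], [[0, 0, 8.5], [0, 0, 0], 0.2], [[0, 0, 11], [0, 0, 0], 0.2], [[0, 0, 12], [0, 0, 0], 0.2], [[0, 0, 12.4], [0, 0, 0], 0.2], [[0, 0, 12.6], [0, 0, 0], 0.2], [[0, 0, 12.7], [0, 0, 0], 0.2], [[0, 0, 12.8], [0, 0, 0], 0.2], [[0, 0, 12.85], [0, 0, 0], 0.2], [[0, 0, 12.85], [0, 0, 0], 0.2]]}}

```text
time: 13.28
tool_pos: [0.6376, -0.0451, 0.0501]
eef_rot: [2.22, 2.221, 0.001]
wrist_force: [-0.8, 0.0, 2.6]
opening: 0.0347
grip_force: 30.8
```

Call:
{"method": "move_arm", "body": {"commands": [[[0, 0, 0], [0, 0, 0], 0.45], [[0, 0, 0], [0, 0, 0], 0.65], [[0, 0, 0], [0, 0, 0], 1], [[0, 0, 0], [0, 0, 0], 1], [[0, 0, -3], [0, 0, 0], 1], [[0, 0, -8], [0, 0, 0], 1], [[0, -3, -12], [0, 0, 0], 1], [[-0.5, -8, -12.5], [0, 0, 0], 1], [[-1, -13, -12.5], [0, 0, 0], 1], [[-1.6, -17.8, -12.5], [0, 0, 0], 1], [[-1.6, -17.8, -12.5], [0, 0, 0], 1], [[-1.6, -17.8, -12.5], [0, 0, 0], 1]]}}

```text
time: 14.78
tool_pos: [0.4598, -0.0612, 0.1748]
eef_rot: [2.22, 2.221, 0.002]
wrist_force: [0.3, -0.0, -0.5]
opening: 0.0854
grip_force: 0.0
```

```bash
python3 - <<'E'
from h import *
c=robot.capture("side"); cv2.imwrite("pics/s3.png",cv2.resize(c["frame"][90:310,180:420,::-1],None,fx=2.5,fy=2.5))
E
```

```text
(no output)
```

View pics/s3.png

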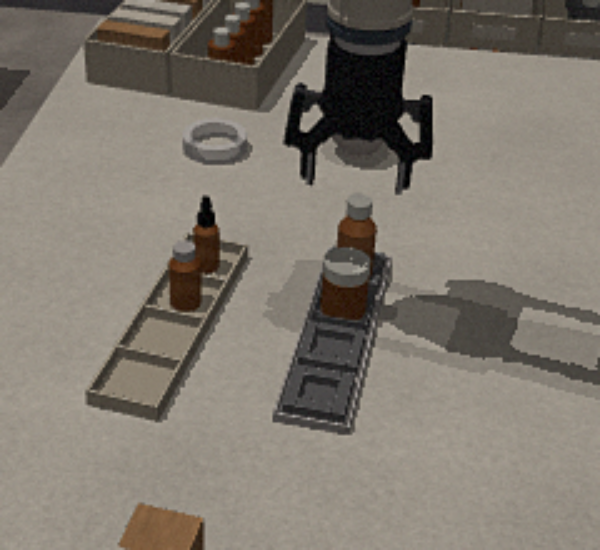

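The vial is upright in the second cell at about (185,277). Next is the jar.

Call:
{"method": "move_arm", "body": {"commands": [[[0, 0, 3], [0, 0, 0], 1], [[0, 0, 6.5], [0, 0, 0], 1], [[0, 0, 9.5], [0, 0, 0], 1], [[0, 0, 11.3], [0, 0, 0], 1], [[0, 0, 12], [0, 0, 0], 1], [[0, 0, 12], [0, 0, 0], 0.7], [[0, 0, 12], [0, 0, 0], 0.55], [[0, 0, 12], [0, 0, 0], 0.4], [[0, 0, 12], [0, 0, 0], 0.4], [[0, 0, 12], [0, 0, 0], 0.4]], "squeeze": 35}}

```text
time: 16.08
tool_pos: [0.4602, -0.0613, 0.0558]
eef_rot: [2.219, 2.22, 0.003]
wrist_force: [0.1, -0.2, 5.5]
opening: 0.051
grip_force: 36.8
```

Call:
{"method": "move_arm", "body": {"commands": [[[0, 0, -1], [0, 0, 0], 0.4], [[0, 0, -3.5], [0, 0, 0], 0.4], [[0, 0, -7], [0, 0, 0], 0.4], [[0, 0, -10], [0, 0, 0], 0.4], [[0.5, 1, -12], [0, 0, 0], 0.4], [[2, 4, -12.5], [0, 0, 0], 0.4], [[4, 8, -12.5], [0, 0, 0], 0.4], [[6, 12.5, -12.5], [0, 0, 0], 0.4], [[8, 16.5, -12.5], [0, 0, 0], 0.4], [[9, 18.6, -12.5], [0, 0, 0], 0.4], [[9, 18.9, -12.5], [0, 0, 0], 0.4], [[9, 18.9, -12.5], [0, 0, 0], 0.4]]}}

```text
time: 17.58
tool_pos: [0.6477, 0.0286, 0.179]
eef_rot: [-2.221, -2.221, 0.002]
wrist_force: [-0.6, 0.1, -0.6]
opening: 0.0509
grip_force: 36.9
```

.1790 − .0518 = 12.7 cm.

Call:
{"method": "move_arm", "body": {"commands": [[[0, 0, 2], [0, 0, 0], 0.4], [[0, 0, 5], [0, 0, 0], 0.4], [[0, 0, 8.5], [0, 0, 0], 0.4], [[0, 0, 11], [0, 0, 0], 0.4], [[0, 0, 12], [0, 0, 0], 0.4], [[0, 0, 12.4], [0, 0, 0], 0.4], [[0, 0, 12.6], [0, 0, 0], 0.4], [[0, 0, 12.7], [0, 0, 0], 0.4], [[0, 0, 12.8], [0, 0, 0], 0.4], [[0, 0, 12.85], [0, 0, 0], 0.4], [[0, 0, 12.85], [0, 0, 0], 0.4]]}}

```text
time: 18.95
tool_pos: [0.6487, 0.029, 0.0518]
eef_rot: [2.22, 2.221, 0.002]
wrist_force: [-0.4, 0.3, 4.0]
opening: 0.0511
grip_force: 37.2
```

Call:
{"method": "move_arm", "body": {"commands": [[[0, 0, 0], [0, 0, 0], 0.65], [[0, 0, 0], [0, 0, 0], 0.8], [[0, 0, 0], [0, 0, 0], 1], [[0, 0, 0], [0, 0, 0], 1], [[0, 0, -3], [0, 0, 0], 1], [[0, 0, -8], [0, 0, 0], 1], [[-2, -3, -12.5], [0, 0, 0], 1], [[-5.5, -7.5, -13], [0, 0, 0], 1], [[-9, -12, -13], [0, 0, 0], 1], [[-12.5, -16, -13], [0, 0, 0], 1], [[-16.2, -19.6, -13], [0, 0, 0], 1], [[-16.2, -19.6, -13], [0, 0, 0], 1]]}}

```text
time: 20.45
tool_pos: [0.4507, -0.1351, 0.1813]
eef_rot: [2.225, 2.216, -0.0]
wrist_force: [1.0, -0.3, -0.0]
opening: 0.085
grip_force: 0.0
```

```bash
python3 - <<'E'
from h import *
print(robot.state()["tool_pos"])
c=robot.capture("side"); cv2.imwrite("pics/s4.png",cv2.resize(c["frame"][90:310,180:420,::-1],None,fx=2.5,fy=2.5))
E
```

```text
[ 0.45070735 -0.13514338  0.18134707]
```

View pics/s4.png

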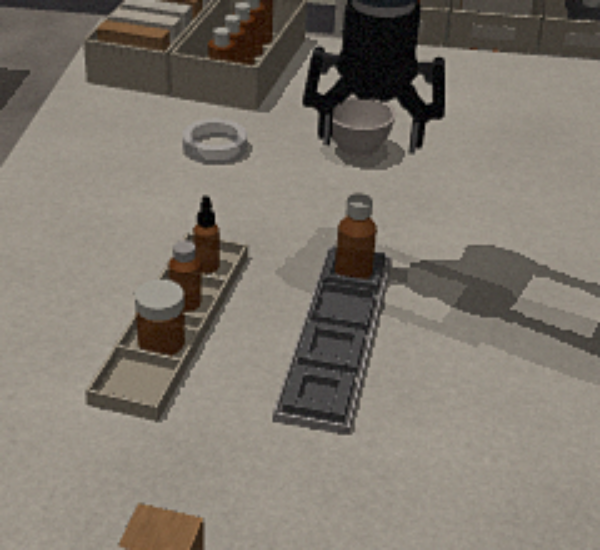

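The jar is upright in the third cell at about (160,318), and only the syrup bottle is left, at about (357,235).

Call:
{"method": "move_arm", "body": {"commands": [[[0, 0, 3], [0, 0, 0], 1], [[0, 0, 6.5], [0, 0, 0], 1], [[0, 0, 9.5], [0, 0, 0], 1], [[0, 0, 11.5], [0, 0, 0], 1], [[0, 0, 12.3], [0, 0, 0], 1], [[0, 0, 12.3], [0, 0, 0], 0.7], [[0, 0, 12.3], [0, 0, 0], 0.5], [[0, 0, 12.3], [0, 0, 0], 0.35], [[0, 0, 12.3], [0, 0, 0], 0.3], [[0, 0, 12.3], [0, 0, 0], 0.3]], "squeeze": 35}}

```text
time: 21.75
tool_pos: [0.4533, -0.1333, 0.0593]
eef_rot: [2.219, 2.22, 0.002]
wrist_force: [0.9, 0.5, 5.4]
opening: 0.0428
grip_force: 36.2
```

Call:
{"method": "move_arm", "body": {"commands": [[[0, 0, -1], [0, 0, 0], 0.3], [[0, 0, -3.5], [0, 0, 0], 0.3], [[0, 0, -7], [0, 0, 0], 0.3], [[0, 0, -10], [0, 0, 0], 0.3], [[1, 0.9, -12], [0, 0, 0], 0.3], [[4, 3.5, -12.5], [0, 0, 0], 0.3], [[8, 7, -12.5], [0, 0, 0], 0.3], [[12, 10.5, -12.5], [0, 0, 0], 0.3], [[16, 14, -12.5], [0, 0, 0], 0.3], [[20, 17.5, -12.5], [0, 0, 0], 0.3], [[22.5, 19.6, -12.5], [0, 0, 0], 0.3], [[23.5, 20.5, -12.5], [0, 0, 0], 0.3]]}}

```text
time: 23.25
tool_pos: [0.6575, 0.1033, 0.1816]
eef_rot: [-2.218, -2.223, 0.003]
wrist_force: [-0.3, -0.4, -1.6]
opening: 0.043
grip_force: 36.3
```

Call:
{"method": "move_arm", "body": {"commands": [[[0, 0, 0], [0, 0, 0], 0.3], [[0, 0, 0], [0, 0, 0], 0.3]]}}

```text
time: 23.5
tool_pos: [0.6567, 0.1008, 0.183]
eef_rot: [2.222, 2.221, -0.001]
wrist_force: [0.2, 0.2, -1.1]
opening: 0.0435
grip_force: 36.3
```

Call:
{"method": "move_arm", "body": {"commands": [[[0, 0, 2], [0, 0, 0], 0.3], [[0, 0, 5], [0, 0, 0], 0.3], [[0, 0, 8.5], [0, 0, 0], 0.3], [[0, 0, 11], [0, 0, 0], 0.3], [[0, 0, 12], [0, 0, 0], 0.3], [[0, 0, 12.4], [0, 0, 0], 0.3], [[0, 0, 12.6], [0, 0, 0], 0.3], [[0, 0, 12.7], [0, 0, 0], 0.3], [[0, 0, 12.8], [0, 0, 0], 0.3], [[0, 0, 12.85], [0, 0, 0], 0.3], [[0, 0, 12.85], [0, 0, 0], 0.3]]}}

```text
time: 24.88
tool_pos: [0.6577, 0.1021, 0.0554]
eef_rot: [2.22, 2.221, 0.002]
wrist_force: [-1.0, 0.3, 4.0]
opening: 0.0431
grip_force: 36.7
```

Contact confirmed. I'm releasing it and backing away.

Call:
{"method": "move_arm", "body": {"commands": [[[0, 0, 0], [0, 0, 0], 0.55], [[0, 0, 0], [0, 0, 0], 0.75], [[0, 0, 0], [0, 0, 0], 1], [[0, 0, 0], [0, 0, 0], 1], [[0, 0, -3], [0, 0, 0], 1], [[0, 0, -8], [0, 0, 0], 1], [[0, 0, -13], [0, 0, 0], 1], [[0, -5, -16], [0, 0, 0], 1], [[0, -10, -18], [0, 0, 0], 1], [[0, -15, -18], [0, 0, 0], 1], [[0, -20, -18], [0, 0, 0], 1], [[0, -20, -18], [0, 0, 0], 1]]}}

```text
time: 26.38
tool_pos: [0.4548, 0.102, 0.235]
eef_rot: [2.219, 2.222, 0.002]
wrist_force: [1.0, -0.8, 0.7]
opening: 0.0854
grip_force: 0.0
```

```bash
python3 - <<'E'
from h import *
c=robot.capture("side"); cv2.imwrite("pics/s5.png",cv2.resize(c["frame"][90:370,160:440,::-1],None,fx=2.1,fy=2.1))
E
```

```text
(no output)
```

View pics/s5.png

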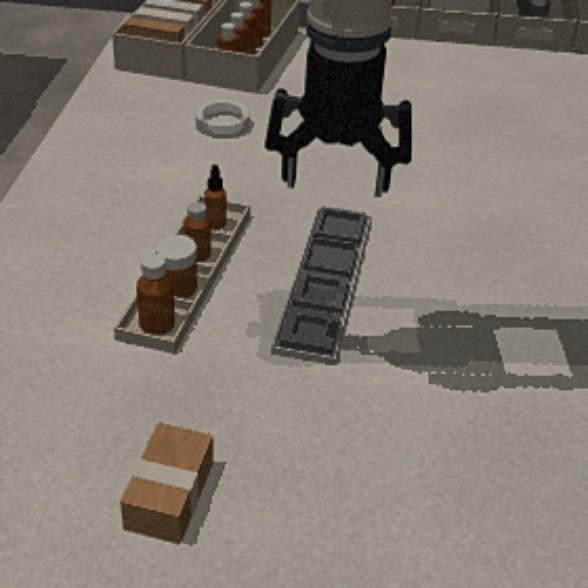

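All four bottles stand upright in the stock rack in reverse order, from syrup at (155,295) to dropper at (215,195). The delivery rack is empty, and the carton and tape roll are undisturbed.

```bash
python3 -c "
from bench import robot
print(robot.job_done())"
```

```text
the job is handed in; nothing more can be done
None
```

The job is handed in: all four bottles stand upright in the stock rack in reverse order, one to a cell, finished at about 26 s with the carton, tape roll and mortar left alone.

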